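Load an offcut under the sprung roller of a drilling jig

TASK

Load the long flat pine offcut that lies loose on the bench into the small plywood jig with the roller arm: slide it flat and lengthwise in from the open end, between the two guide rails, letting its own leading end push the sprung roller arm up so that the roller rides onto the wood. Push it home with firm but gentle pressure against the metal end stop, without ramming the stop, then let go so that the roller holds it down there. Do not touch the roller arm with the gripper, and leave the other things alone.

Things in the scene. Friction and masses are not known exactly. Their poses are not given: they have to be found in the camera images.
- offcut: Plain flat pine board lying loose on the bench, 60 mm wide (its x) by 160 mm long (its y) by 19 mm thick (z up), 0.06 to 0.13 kg. Origin at the centre of its underside. Either end may lead. Grip it across its 60 mm width, on the half that stays outside the rails.
- jig: Small plywood jig screwed to the bench. Origin on its centre line at bench level, x pointing into the jig (from the open end to the hinge), y to the left, z up. Base plate from x -95 to +120 mm, 130 mm wide, its top 12 mm above the bench; the board lies on it. With the board in, the arm and its hinge bracket stand at most 70 mm above the bench.
- slot_mouth (a point): Mouth of the slot: on the jig's centre line, on the plate's top, at jig x = 0. Before it the plate is flat and open. Behind it two wooden guide rails, 10 mm tall, run from jig x +12 to +65 mm, inner faces 33 mm left and right of the centre line (66 mm apart), with flared lead-ins from x +2 mm.
- end_stop: Low rigid aluminium block on the plate across the far end of the slot, under the arm, 46 mm wide, 11 mm tall. Origin at the foot of the face that the board's end meets; axes as the jig's. Its face is at jig x +68 to +88 mm, different each time. Contact force climbs steeply, so feel for it: home is over 5 N for 0.2 s; over 20 N rams it.
- hold_arm (a joint): Hinge angle of the sprung steel hold-down arm (rad): 0 at rest (roller's underside 11 mm above the plate, 8 mm lower than the board's top), positive as the roller rises; about 0.115 with the board beneath. It presses down with about 5 N; pushing the board's end under it takes about 8 to 14 N horizontally, then 4 to 6 N of friction, more if it is pressed down.
- roller_axle (a point): Centre of the free-turning roller at the arm's tip, over the centre line at jig x +35 mm, 36 mm diameter, 24 mm wide, axle across the slot, 70 mm from the hinge pin. The board meets it when its leading end is at about jig x +20 mm; it is on top of the board past x +35 mm.
- tape: Bystander: yellow tape measure standing on the bench, 36x79x62 mm, origin at the centre of its underside.
- tin: Bystander: round tin, 75 mm diameter, 58 mm tall, origin at the centre of its underside.
- screwdriver: Bystander: screwdriver with a yellow handle lying on the bench, 29x212x29 mm, origin at the centre of its underside.
Things that resemble listed ones, but are neither listed nor needed, are in the scene too. There is more than one size of the offcut; the one meant has the size given above.

How it is judged:
By the outcome, as a careful person would: the job done as asked, in the order asked, and still so for the second after the job is handed in, with the robot touching nothing.
It also fails if it takes over 72 s, if anything falls off the work surface, if the arm or the gripper's body presses on something with over 40 N, if the wrist force passes 120 N, or if a joint passes its speed limit or range.

ROBOT

A 6-joint arm with a two-finger parallel gripper is mounted at the origin on a cart in front of the work surface, level with it; the furniture and walls round the work are solid. World frame = base frame: x ahead of the robot, y to its left, z up, the work surface at z = 0. Lengths are in m, angles in rad, forces in N, time in s.
With the tool pointing down it reaches from about 0.3 to 0.85 m from the base axis. Payload 5.4 kg.
Tool frame: the origin (TCP) lies midway between the tips of the shut fingers; the grasp point (between the pads) lies 19 mm behind it (robot.hold_point_z is the distance from the TCP to the grasp point, in m); z points along the fingers, y is the line along which they close (so a half turn about z gives the same grasp; the last joint's range is limited). The gripper opens to 85 mm and grips with 20 to 120 N. Pads are 22 mm wide; open, the fingers measure 114 mm over their backs; the gripper's body (76 mm by 85 mm) begins 54 mm behind the grasp point. The pads swing forward as they close: fully open they stand 13 mm farther back than shut.
Start: joints at [1.042, 0.158, 1.597, -0, 1.386, -0.21], TCP at [0.18, 0.546, 0.231] pointing down, gripper open.
Joint ranges: [-2.91, 2.91], [-0.94, 2.29], [0.18, 2.7], [-1.29, 4.43], [0.17, 2.64], [-3, 3]. Speed limits (rad/s): [2.57, 2.57, 3.14, 3.14, 3.14, 3.14].

INTERFACE

Orientations are given as a unit quaternion [w, x, y, z].
In Python, from cell import robot, viewer, sign_off gives the robot as it stands.
- The arm moves only by the tool send_rows, never from a script. Its arguments are lists of equal length, an entry for each row: "dp": the shift along the tool's x, y, z in mm, a list of three; "roll": the turn about the tool's z in rad; "claw": the opening in per cent of the stroke, from 0 (shut) to 100 (fully open). In form: {"dp": [[x, y, z], ...], "roll": [roll, ...], "claw": [claw, ...]}. A call has 1 to 12 rows; each row shifts and turns the commanded pose from where the row before left it, along the tool's axes as they then stand; what a row does not reach is not made up. A row lasts 1/10 s, in which the tool goes at most 50 mm and 8.59 degrees, less where a joint would pass 70% of its speed; a pose out of reach is approached as far as the arm can. A call with a gripper value outside its range is refused whole. The fingers move at their own pace and stop on an object; "force" is the grip in N (left out, the last holds). Time passes only in rows, so rows that do not move let the fingers close. It gives the time, the measured TCP pose, the force, the opening and the grip force at its end, in the units of the state.
- robot.sense(): the state, without advancing time (a new reading comes with each control period).
- viewer.camera(name): name is "scene" or "top"; returns the picture (480x640x3 uint8, red, green, blue); there is no depth.
- viewer.calibration(name): a dict with "vertical_fov" (degrees; the focal length in pixels is half the picture's height over the tangent of half this angle, whatever the lens; pixels are square), "cx", "cy" (the principal point, pixels), "R" (3x3) and "t" (3): a world point X has camera coordinates R X + t. Camera axes: x right, y down, z forward; pixel columns grow to the right and rows downward; lengths in m; the calibration is good to about 2 mm. A picture is of the moment at which its call begins. calibration takes no time and is no camera call.
- sign_off(): hands the job in; it is judged then, once.
The state is a dict: "t": time; "joints": joint angles; "qvel": joint speeds; "joint_torque": joint torques, N m; "tool_pos": TCP position; "eef_rot": TCP orientation; "force": force on the tool from outside, world axes, zero at the start; "torque": the same for the moment, N m; "finger_gap": finger opening in m; "grip_force": force on a finger pad.
Only numpy, scipy, OpenCV 4.12 (cv2) and the standard library are available. Lean on these libraries where they do the work, as an engineer would, in place of code of your own. Each camera call takes 0.05 s, during which the arm holds its last target. There are 200 camera calls.

## Working session

There is one attempt and no reset: what is moved stays moved. The work goes in short steps, Python scripts to look and compute and a tool call to move; the robot and the scene stay as the last step left them, time stands still between calls to the robot, and variables do not carry over. Pictures are saved under pics/ and viewed, at most 10 in all, crops included, and the job is handed in when it is done.

Besides the shell and the picture viewer there is one more tool, called after "Emit:" by a JSON object that holds its "api" and its "payload", one argument or row to a line. send_rows: Moves the arm, as the interface text tells. Its arguments: {"type":"object","properties":{"dp":{"type":"array"},"roll":{"type":"array"},"claw":{"type":"array"},"force":{"type":"number"}},"required":["dp","roll","claw"]}

```bash
mkdir -p pics
python3 - <<'E'
from cell import robot, viewer
import cv2
for n in("scene","top"):
    im=viewer.camera(n); cv2.imwrite(f"pics/{n}0.png",im[:,:,::-1]); c=viewer.calibration(n); print(n,c)
s=robot.sense(); print(s, robot.hold_point_z)
E
```

```text
scene {'vertical_fov': 49.52236755292345, 'cx': 311.52817500044034, 'cy': 237.17672872284328, 'R': array([[ 0.82757931, -0.56134726, -0.00132011],
       [-0.25227498, -0.36981941, -0.89419849],
       [ 0.50146767,  0.7403532 , -0.44766876]]), 't': array([-0.48068292,  0.1812151 ,  1.08459564])}
top {'vertical_fov': 43.524504966470225, 'cx': 314.9470387710127, 'cy': 239.3019240634176, 'R': array([[ 0.00314438, -0.99991909,  0.01232609],
       [-0.98594733, -0.00515879, -0.1669768 ],
       [ 0.16702687, -0.01162784, -0.98588377]]), 't': array([-0.05901733,  0.53931666,  1.67011813])}
{'t': 0.1, 'joints': array([ 1.04185282e+00,  1.59020126e-01,  1.59811121e+00,  6.14284852e-05,
        1.38619422e+00, -2.10080833e-01]), 'qvel': array([-6.68209052e-04, -4.88801619e-04, -4.34396228e-03, -6.00365497e-04,
       -3.08175420e-05,  7.24289417e-04]), 'joint_torque': array([-5.69112638e-05, -3.96992970e+01, -3.32337463e+01, -1.78515725e-04,
        4.24309925e-03,  2.86217949e-05]), 'tool_pos': array([0.17996871, 0.54554304, 0.23039374]), 'eef_rot': array([-3.41077698e-04,  1.58762316e-01,  9.87316451e-01, -7.97065695e-04]), 'force': array([-0.3973881 , -0.09175519,  0.42896538]), 'torque': array([-0.01246459, -0.01305575, -0.05714714]), 'grip_force': 0.0, 'finger_gap': 0.08534676665068963} 0.0187
```

View pics/scene0.png

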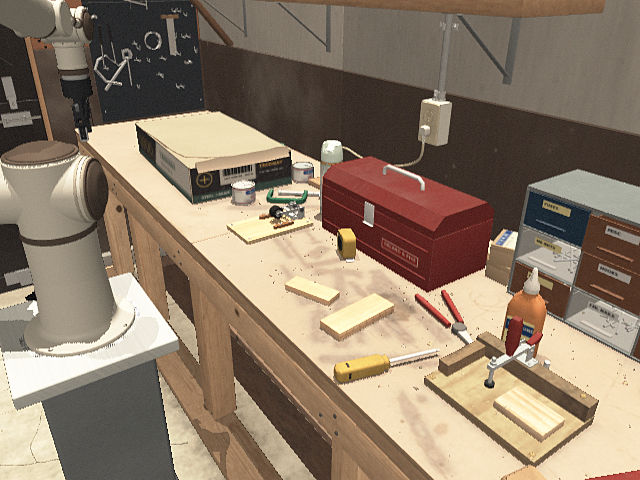

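View pics/top0.png

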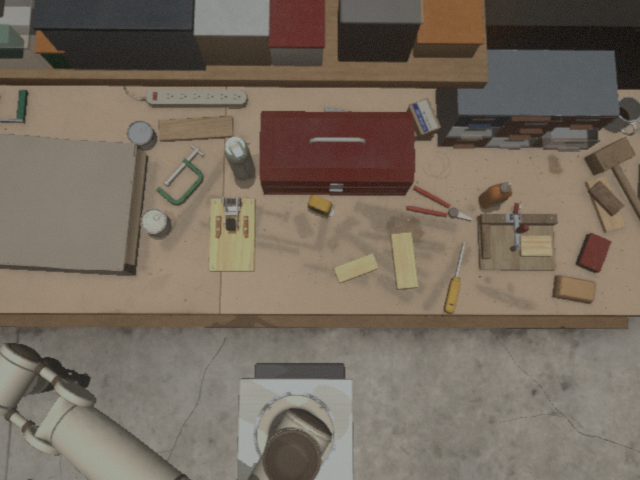

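Top view: the candidates for the offcut are the board at (404,261), a shorter one at (356,268), the one in the other jig at (537,246) and a dark plank at (195,128). The jig with the roller arm is at (232,235), with its open end towards the robot. By size the board at (404,261) fits; I'll measure it and check it in a crop.

```bash
cat > h.py <<'E'
import numpy as np, cv2
from cell import viewer
def ray(n,uv,z):
    c=viewer.calibration(n); f=240/np.tan(np.radians(c['vertical_fov']/2)); R=np.array(c['R']); t=np.array(c['t'])
    uv=np.atleast_2d(uv).astype(float)
    d=np.c_[(uv[:,0]-c['cx'])/f,(uv[:,1]-c['cy'])/f,np.ones(len(uv))]@R
    o=-R.T@t
    return o+d*((z-o[2])/d[:,2])[:,None]
def proj(n,X):
    c=viewer.calibration(n); f=240/np.tan(np.radians(c['vertical_fov']/2))
    p=np.atleast_2d(X)@np.array(c['R']).T+c['t']; return p[:,:2]/p[:,2:]*f+[c['cx'],c['cy']]
def yellow(im,seed,lo=(18,70,110),hi=(34,255,255)):
    hsv=cv2.cvtColor(im,cv2.COLOR_RGB2HSV); m=cv2.inRange(hsv,lo,hi)
    m=cv2.morphologyEx(m,cv2.MORPH_OPEN,np.ones((3,3)))
    _,l=cv2.connectedComponents(m); k=l[seed[1],seed[0]]
    return (l==k).astype(np.uint8) if k else None
E
python3 - <<'E'
import cv2,numpy as np
from h import *
im=cv2.imread("pics/top0.png")[:,:,::-1].copy()
hsv=cv2.cvtColor(im,cv2.COLOR_RGB2HSV)
for s in [(404,261),(356,268),(240,258),(412,300),(390,230),(260,230)]: print(s,hsv[s[1],s[0]])
for s,z in [((404,261),.019),((356,268),.019),((537,246),.03),((240,258),.012)]:
    m=yellow(im,s)
    if m is None: print(s,"none");continue
    c=max(cv2.findContours(m,0,2)[0],key=cv2.contourArea)
    w=ray("top",c[:,0,:],z)[:,:2]; (cx,cy),wh,a=cv2.minAreaRect((w*1000).astype(np.float32))
    print(s,m.sum(),cx,cy,wh,a)
a=cv2.resize(im[215:305,325:445],None,fx=5,fy=5,interpolation=cv2.INTER_CUBIC)
b=cv2.resize(im[190:280,200:265],None,fx=5,fy=5,interpolation=cv2.INTER_CUBIC)
cv2.imwrite("pics/crop1.png",np.hstack([a[:,:450],b])[:,:,::-1])
E
```

```text
(404, 261) [ 22  78 163]
(356, 268) [ 22  78 164]
(240, 258) [ 26  73 164]
(412, 300) [ 17  60 144]
(390, 230) [ 16  75 112]
(260, 230) [ 17  61 146]
(404, 261) 855 485.4259033203125 -309.00006103515625 (163.0729522705078, 61.76141357421875) 0.2944032847881317
(356, 268) 510 458.8191833496094 -175.3500213623047 (42.81034469604492, 122.6074447631836) 20.301271438598633
(537, 246) 39 521.4903564453125 -682.23779296875 (8.763177871704102, 32.4483528137207) 0.29168501496315
(240, 258) 1789 559.5081176757812 173.94509887695312 (216.10360717773438, 111.78952026367188) 0.6845040917396545
```

View pics/crop1.png

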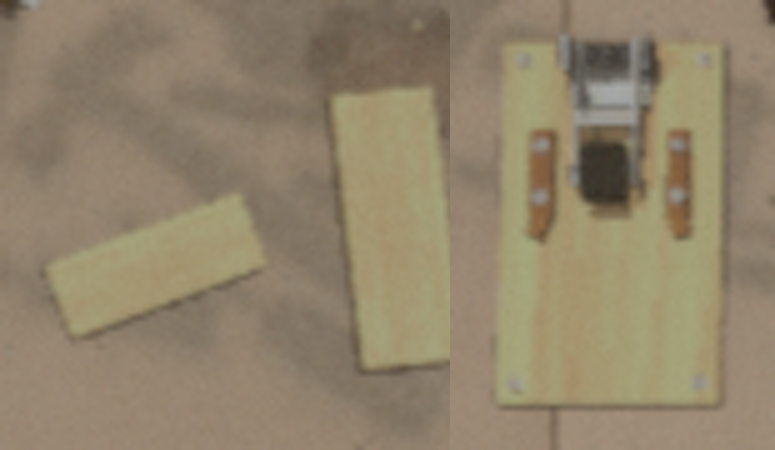

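The crop shows the long board (left corners at crop (333,95) and (362,370)) and the jig with rails, roller and open plate. The mask was ragged, so I'm refining with a better segmentation.

```bash
cat >> h.py <<'E'
def seg(im,seed,win,thr=0.5,n="top",z=.019,bgp=None):
    # two-class by Lab 'b' channel between board and bench, threshold midway, upscaled
    x0,y0,x1,y1=win; k=6
    lab=cv2.cvtColor(np.ascontiguousarray(im),cv2.COLOR_RGB2LAB).astype(np.float32)
    v=lab[...,2]+0.5*lab[...,0]
    sub=cv2.GaussianBlur(v,(3,3),0.7)[y0:y1,x0:x1]
    fg=np.median(v[seed[1]-2:seed[1]+3,seed[0]-2:seed[0]+3]); bg=np.median(v[bgp[1]-2:bgp[1]+3,bgp[0]-2:bgp[0]+3]) if bgp else np.percentile(sub,30)
    up=cv2.resize(sub,None,fx=k,fy=k,interpolation=cv2.INTER_LINEAR)
    m=(up>(fg*thr+bg*(1-thr))).astype(np.uint8)
    m=cv2.morphologyEx(m,cv2.MORPH_OPEN,np.ones((13,13)))
    _,l=cv2.connectedComponents(m); m=(l==l[int((seed[1]-y0+.5)*k),int((seed[0]-x0+.5)*k)]).astype(np.uint8)
    c=max(cv2.findContours(m,0,2)[0],key=cv2.contourArea)[:,0,:]
    uv=(c+.5)/k-.5+[x0,y0]
    w=ray(n,uv,z)[:,:2]*1000
    return uv,w,cv2.minAreaRect(w.astype(np.float32))
E
python3 - <<'E'
from h import *
im=cv2.imread("pics/top0.png")[:,:,::-1].copy()
for a in [((404,261),(380,225,428,300),.5,"top",.019),((240,258),(203,192,262,278),.5,"top",.012)]:
    uv,w,r=seg(im,*a); print(r); print(cv2.boxPoints(r).round(1).tolist()); print(proj("top",np.c_[cv2.boxPoints(r)/1000,np.full(4,a[4])]).round(1).tolist())
# hand-read pixels of the jig from the crop (5x): corners, rails tops, roller
P=np.array([(502,43),(722,43),(720,406),(497,405),(542,132),(680,132),(541,238),(681,238),(605,172),(610,48)],float)
uv=np.c_[(P[:,0]-450+.5)/5-.5+200,(P[:,1]+.5)/5-.5+190]
z=[.012]*4+[.022]*4+[.05,.05]
for p,u,zz in zip(P,uv,z): print(p,(ray("top",u,zz)[0]*1000).round(1))
# colour-mask of the rails
hsv=cv2.cvtColor(im,cv2.COLOR_RGB2HSV); m=cv2.inRange(hsv,(5,110,70),(17,255,255)); m[:,:200]=0;m[:,262:]=0;m[:205]=0;m[:245]*=1;m[245:]=0
n,l,st,ce=cv2.connectedComponentsWithStats(m)
for i in range(1,n):
    if st[i,4]>5: print(st[i],ce[i],(ray("top",ce[i],.022)[0]*1000).round(1))
E
```

```text
((485.81591796875, -315.76580810546875), (159.59390258789062, 61.28877258300781), 5.804222106933594)
[[403.29998779296875, -293.29998779296875], [409.5, -354.29998779296875], [568.2999877929688, -338.20001220703125], [562.0999755859375, -277.20001220703125]]
[[397.3, 288.2], [418.5, 286.1], [411.5, 231.6], [390.6, 233.6]]
((560.286376953125, 186.30531311035156), (211.01373291015625, 128.66726684570312), 0.5367475152015686)
[[454.20001220703125, 249.60000610351562], [455.3999938964844, 121.0], [666.4000244140625, 123.0], [665.2000122070312, 251.60000610351562]]
[[208.3, 269.9], [253.1, 269.7], [253.8, 198.4], [210.0, 198.5]]
[502.  43.] [666.2 251.6  12. ]
[722.  43.] [666.9 122.5  12. ]
[720. 406.] [452.3 119.3  12. ]
[497. 405.] [452.3 247.6  12. ]
[542. 132.] [610.8 225.   22. ]
[680. 132.] [611.3 144.9  22. ]
[541. 238.] [548.3 223.7  22. ]
[681. 238.] [548.7 142.9  22. ]
[605. 172.] [581.9 184.2  50. ]
[610.  48.] [654.5 183.2  50. ]
[216 220   5   9  34] [218.20588235 223.73529412] [587.9 223.8  22. ]
[244 221   4   6  24] [245.5 223.5] [589.  144.7  22. ]
[216 231   5   6  23] [217.60869565 233.26086957] [559.8 224.6  22. ]
[244 231   4   6  18] [245.5        233.38888889] [559.9 144.1  22. ]
```

Emit:
{"api": "send_rows", "payload": {
  "dp": [
    [-20, -15, 0],
    [-35, -27, 0],
    [-37, -29, 0],
    [-37, -29, 0],
    [-37, -29, 0],
    [-37, -29, 0],
    [-37, -29, 0],
    [-37, -29, 0],
    [-37, -29, 0],
    [-37, -29, 0],
    [-37, -29, 0],
    [-37, -27, 0]
  ],
  "roll": [0, 0, 0, 0, 0, 0, 0, 0, 0, 0, 0, 0],
  "claw": [100, 100, 100, 100, 100, 100, 100, 100, 100, 100, 100, 100],
  "force": 30
}}

```text
t: 1.3
tool_pos: [0.4809, 0.0975, 0.231]
eef_rot: [-0.0, 0.159, 0.987, 0.0]
force: [0.8, 0.5, 1.1]
finger_gap: 0.0854
grip_force: 0.0
```

Emit:
{"api": "send_rows", "payload": {
  "dp": [
    [-8, -37, 0],
    [-8, -37, 0],
    [-8, -37, 0],
    [-8, -37, 0],
    [-8, -37, 0],
    [-8, -37, 0],
    [-8, -37, 0],
    [-8, -37, 0],
    [-8, -37, 0],
    [-8, -37, 0],
    [-8, -25, 0],
    [-4, -15, 0]
  ],
  "roll": [0, 0, 0, 0, 0, 0, 0, 0, 0, 0, 0, 0],
  "claw": [100, 100, 100, 100, 100, 100, 100, 100, 100, 100, 100, 100]
}}

```text
t: 2.5
tool_pos: [0.4386, -0.3205, 0.2308]
eef_rot: [-0.0, 0.16, 0.987, 0.0]
force: [-0.1, -0.2, -0.3]
finger_gap: 0.0857
grip_force: 0.0
```

Emit:
{"api": "send_rows", "payload": {
  "dp": [
    [0, 0, 0],
    [0, 0, 0],
    [0, 0, 0],
    [0, 0, 0],
    [0, 0, 0]
  ],
  "roll": [-0.14, -0.14, -0.14, 0, 0],
  "claw": [100, 100, 100, 100, 100]
}}

```text
t: 3.0
tool_pos: [0.4393, -0.3182, 0.2311]
eef_rot: [-0.0, -0.049, 0.999, 0.0]
force: [-0.3, -0.1, -0.2]
finger_gap: 0.0854
grip_force: 0.0
```

Emit:
{"api": "send_rows", "payload": {
  "dp": [
    [-2, -2, 20],
    [0, 0, 40],
    [0, 0, 40],
    [0, 0, 40],
    [0, 0, 30],
    [0, 0, 25],
    [0, 0, 15],
    [0, 0, 10],
    [0, 0, 8],
    [0, 0, 0]
  ],
  "roll": [0, 0, 0, 0, 0, 0, 0, 0, 0, 0],
  "claw": [100, 100, 100, 100, 100, 100, 100, 100, 100, 100]
}}

```text
t: 4.0
tool_pos: [0.4414, -0.3205, 0.0031]
eef_rot: [-0.0, -0.05, 0.999, 0.0]
force: [-0.3, 0.1, -0.3]
finger_gap: 0.0855
grip_force: 0.0
```

Run:
```python
from cell import robot, viewer
import cv2,numpy as np
a=viewer.camera("scene")[260:350,290:420]; b=viewer.camera("top")[210:310,340:460]
f=lambda i:cv2.resize(i,(390,300),interpolation=cv2.INTER_CUBIC)
cv2.imwrite("pics/g1.png",np.hstack([f(a),f(b)])[:,:,::-1]); print(robot.sense()['tool_pos'])
```

```text
[ 0.44199686 -0.32116021  0.00418653]
```

View pics/g1.png

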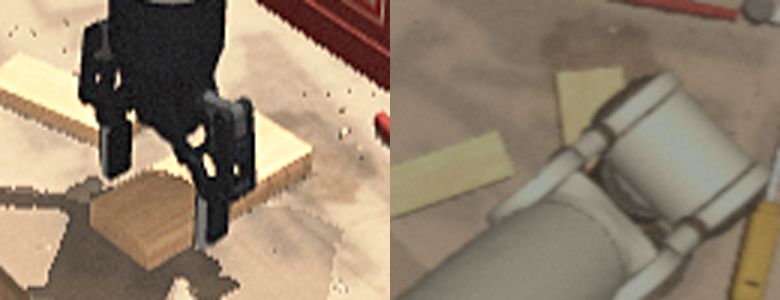

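The fingers stand either side of the board's rear half, in the crop at (115,150) and (215,215). I'm closing on it and lifting a little.

Emit:
{"api": "send_rows", "payload": {
  "dp": [
    [0, 0, 2],
    [0, 0, 0],
    [0, 0, 0],
    [0, 0, 0],
    [0, 0, 0],
    [0, 0, 0],
    [0, 0, 0],
    [0, 0, 0],
    [0, 0, 0],
    [0, 0, 0]
  ],
  "roll": [0, 0, 0, 0, 0, 0, 0, 0, 0, 0],
  "claw": [80, 60, 50, 50, 50, 50, 50, 50, 50, 50],
  "force": 40
}}

```text
t: 5.1
tool_pos: [0.442, -0.3211, 0.0022]
eef_rot: [0.001, -0.051, 0.999, -0.001]
force: [-1.2, 0.1, 5.8]
finger_gap: 0.0591
grip_force: 43.3
```

Emit:
{"api": "send_rows", "payload": {
  "dp": [
    [0, 0, -5],
    [0, 0, -15],
    [0, 0, -25],
    [0, 0, -30],
    [0, 0, -25],
    [0, 0, -10],
    [0, 0, 0]
  ],
  "roll": [0, 0, 0, 0, 0, 0, 0],
  "claw": [50, 50, 50, 50, 50, 50, 50]
}}

```text
t: 5.8
tool_pos: [0.4422, -0.3215, 0.1133]
eef_rot: [0.001, -0.051, 0.999, -0.001]
force: [0.3, -0.5, -1.4]
finger_gap: 0.0588
grip_force: 42.9
```

Emit:
{"api": "send_rows", "payload": {
  "dp": [
    [-1, 15, 0],
    [-2, 30, 0],
    [-3, 40, 0],
    [-3, 45, 0],
    [-3, 45, 0],
    [-3, 45, 0],
    [-3, 45, 0],
    [-3, 45, 0],
    [-3, 45, 0],
    [-3, 45, 0],
    [-2, 45, 0],
    [-2, 30, 0]
  ],
  "roll": [0, 0, 0, 0, 0, 0, 0, 0, 0, 0, 0, 0],
  "claw": [50, 50, 50, 50, 50, 50, 50, 50, 50, 50, 50, 50]
}}

```text
t: 7.0
tool_pos: [0.4211, 0.1582, 0.1093]
eef_rot: [-0.002, -0.052, 0.999, 0.0]
force: [-0.3, -0.2, 0.2]
finger_gap: 0.0589
grip_force: 43.0
```

Emit:
{"api": "send_rows", "payload": {
  "dp": [
    [0, 18, 0],
    [0, 10, 0],
    [0, 0, 0],
    [0, 0, 0],
    [0, 0, 0]
  ],
  "roll": [0, 0, 0.04, 0.045, 0],
  "claw": [50, 50, 50, 50, 50]
}}

```text
t: 7.5
tool_pos: [0.4202, 0.1828, 0.1101]
eef_rot: [-0.001, -0.008, 1.0, -0.0]
force: [0.3, 0.4, -0.3]
finger_gap: 0.0589
grip_force: 43.0
```

Run:
```python
from cell import robot, viewer
import cv2,numpy as np
A=viewer.camera("scene"); B=viewer.camera("top"); cv2.imwrite("pics/s2.png",A[:,:,::-1]);cv2.imwrite("pics/t2.png",B[:,:,::-1])
f=lambda i:cv2.resize(i,(400,400),interpolation=cv2.INTER_CUBIC)
cv2.imwrite("pics/g2.png",np.hstack([f(A[160:260,210:310]),f(B[190:290,185:285])])[:,:,::-1]); s=robot.sense();print(s['tool_pos'],s['eef_rot'],s['joints'])
```

```text
[0.42065236 0.18271937 0.11051907] [-8.50708364e-04 -8.36760749e-03  9.99964620e-01 -1.32898069e-04] [ 1.45294357e-01 -1.04055421e-02  2.02902816e+00 -3.44364741e-05
  1.12469181e+00 -1.44222250e+00]
```

View pics/g2.png

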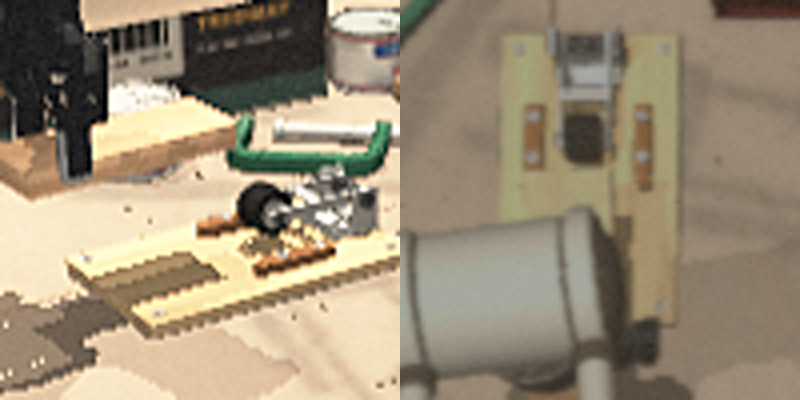

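The board is held level, its leading end in front of the rails: crop (570,172), rails at crop (533,140) and (642,145). Lowering it close to the plate, slightly back, to compare the edges directly.

Emit:
{"api": "send_rows", "payload": {
  "dp": [
    [8, 0, 10],
    [0, 0, 20],
    [0, 0, 20],
    [0, 0, 20],
    [0, 0, 15],
    [0, 0, 7],
    [0, 0, 0],
    [0, 0, 0]
  ],
  "roll": [0, 0, 0, 0, 0, 0, 0, 0],
  "claw": [50, 50, 50, 50, 50, 50, 50, 50]
}}

```text
t: 8.4
tool_pos: [0.4136, 0.1829, 0.0196]
eef_rot: [0.0, -0.008, 1.0, 0.0]
force: [0.5, 0.3, -0.5]
finger_gap: 0.0586
grip_force: 43.0
```

Run:
```python
from cell import robot, viewer
import cv2,numpy as np
A=viewer.camera("scene"); B=viewer.camera("top"); cv2.imwrite("pics/s3.png",A[:,:,::-1]);cv2.imwrite("pics/t3.png",B[:,:,::-1])
f=lambda i,w,h:cv2.resize(i,(w,h),interpolation=cv2.INTER_CUBIC)
cv2.imwrite("pics/g3.png",np.hstack([f(A[185:245,220:310],480,320),f(B[200:264,200:264],320,320)])[:,:,::-1]); s=robot.sense();print(s['tool_pos'],s['force'])
```

```text
[0.41422442 0.18300916 0.02014081] [ 0.47776916  0.2575486  -0.4083593 ]
```

View pics/g3.png

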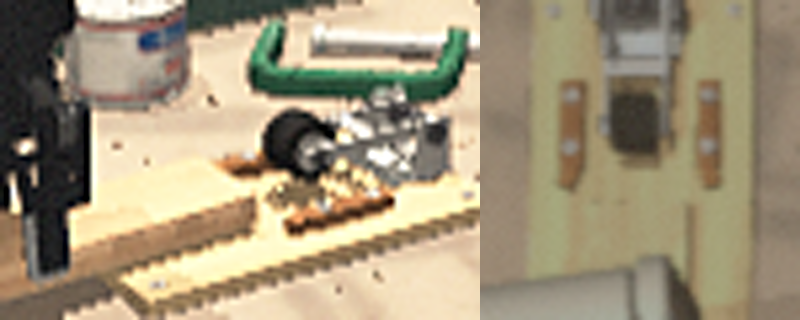

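Run:
```python
from h import *
im=cv2.imread("pics/t3.png").astype(float).sum(2)
print("exp", proj("top",[[.539,.2146,.0365],[.539,.1546,.0365]]).round(2).tolist())
for r in ((243,250),(245,250),): print(list(range(212,250)),"\n",im[r[0]:r[1],212:250].mean(0).round().astype(int).tolist())
print("cols rows", list(range(232,250)), im[232:250,222:238].mean(1).round().astype(int).tolist())
print("rails row222-232", im[222:230,212:250].mean(0).round().astype(int).tolist())
rl=proj("top",[[.572,.2146+0,.022]])
print("right edge", ray("top",[[241.5,246]],.0365)*1000)
```

```text
exp [[220.16, 239.54], [241.14, 239.65]]
[212, 213, 214, 215, 216, 217, 218, 219, 220, 221, 222, 223, 224, 225, 226, 227, 228, 229, 230, 231, 232, 233, 234, 235, 236, 237, 238, 239, 240, 241, 242, 243, 244, 245, 246, 247, 248, 249] 
 [449, 451, 456, 457, 455, 443, 429, 425, 429, 438, 443, 441, 436, 439, 431, 431, 428, 429, 436, 435, 438, 442, 443, 441, 438, 437, 435, 439, 433, 359, 347, 405, 430, 447, 449, 450, 451, 445]
[212, 213, 214, 215, 216, 217, 218, 219, 220, 221, 222, 223, 224, 225, 226, 227, 228, 229, 230, 231, 232, 233, 234, 235, 236, 237, 238, 239, 240, 241, 242, 243, 244, 245, 246, 247, 248, 249] 
 [449, 452, 455, 457, 454, 444, 429, 426, 429, 438, 443, 442, 438, 439, 432, 431, 428, 428, 436, 435, 437, 441, 442, 443, 438, 436, 435, 441, 435, 360, 349, 406, 430, 448, 449, 450, 451, 445]
cols rows [232, 233, 234, 235, 236, 237, 238, 239, 240, 241, 242, 243, 244, 245, 246, 247, 248, 249] [362, 391, 430, 436, 435, 437, 436, 432, 426, 437, 437, 437, 436, 435, 436, 437, 439, 437]
rails row222-232 [442, 445, 445, 398, 337, 326, 322, 304, 275, 359, 415, 397, 396, 336, 208, 163, 154, 157, 158, 159, 155, 157, 162, 211, 304, 300, 310, 386, 419, 432, 415, 359, 339, 332, 308, 282, 358, 428]
right edge [[520.59239053 153.12808761  36.5       ]]
```

Run:
```python
from h import *
for c in (219.3,230.8,242.3): print(c,(ray("top",[[c,226]],.022)*1000).round(1))
print((ray("top",[[240.5,241],[240.5,250]],.0365)*1000).round(1), (ray("top",[[219.7,246]],.0365)*1000).round(1))
# sub-pixel right edge per row, rail left/right edges by gradient, jig plate edges
im=cv2.imread("pics/t3.png").astype(float).sum(2)
for r in range(241,251):
    d=np.diff(im[r,236:244]); print(r,236.5+np.argmin(d)+0, im[r,239:244].astype(int).tolist())
im0=cv2.imread("pics/top0.png").astype(float).sum(2)
for r in range(205,268,6):
    g=np.diff(im0[r:r+4].mean(0)); L=g[204:214]; Rr=-g[248:258]
    L=np.clip(L,0,None);Rr=np.clip(Rr,0,None)
    l=(L*np.arange(204.5,214)).sum()/L.sum(); q=(Rr*np.arange(248.5,258)).sum()/Rr.sum()
    w=ray("top",[[l,r+1.5],[q,r+1.5]],.012)*1000; print(r,w[:,:2].round(1).tolist(),w[:,1].mean().round(1))
```

```text
219.3 [[581.2 220.4  22. ]]
230.8 [[581.4 187.1  22. ]]
242.3 [[581.6 153.8  22. ]]
[[535.1 156.3  36.5]
 [509.  155.7  36.5]] [[520.3 215.4  36.5]]
241 240.5 [433, 422, 366, 360, 403]
242 240.5 [429, 427, 357, 348, 402]
243 240.5 [435, 425, 351, 342, 398]
244 240.5 [437, 430, 360, 339, 403]
245 240.5 [442, 433, 357, 348, 402]
246 240.5 [436, 426, 352, 348, 407]
247 240.5 [436, 432, 362, 351, 407]
248 240.5 [445, 441, 363, 347, 413]
249 240.5 [445, 443, 366, 353, 403]
250 240.5 [454, 447, 372, 346, 411]
205 [[641.2, 249.5], [642.0, 122.7]] 186.1
211 [[623.2, 249.4], [624.0, 122.9]] 186.1
217 [[605.3, 249.4], [606.0, 122.2]] 185.8
223 [[587.5, 250.0], [588.2, 121.7]] 185.8
229 [[569.7, 247.7], [570.4, 121.4]] 184.6
235 [[551.9, 247.7], [552.6, 121.2]] 184.4
241 [[534.3, 247.0], [534.9, 121.9]] 184.5
247 [[516.6, 249.4], [517.3, 122.6]] 186.0
253 [[499.1, 248.1], [499.7, 124.3]] 186.2
259 [[481.6, 247.3], [482.2, 124.8]] 186.1
265 [[464.2, 244.8], [464.7, 124.6]] 184.7
```

Emit:
{"api": "send_rows", "payload": {
  "dp": [
    [0, 0, 1.5],
    [0, 0, 1],
    [0, 0, 1],
    [0, 0, 0]
  ],
  "roll": [0, 0, 0, 0],
  "claw": [50, 50, 50, 50]
}}

```text
t: 8.9
tool_pos: [0.4133, 0.1829, 0.0157]
eef_rot: [-0.0, -0.008, 1.0, -0.0]
force: [-0.1, -0.3, -0.9]
finger_gap: 0.0587
grip_force: 43.0
```

Emit:
{"api": "send_rows", "payload": {
  "dp": [
    [0, 0, 1],
    [0, 0, 0]
  ],
  "roll": [0, 0],
  "claw": [50, 50]
}}

```text
t: 9.1
tool_pos: [0.4134, 0.1829, 0.0147]
eef_rot: [-0.0, -0.008, 1.0, -0.0]
force: [0.7, 0.1, -1.1]
finger_gap: 0.0589
grip_force: 43.0
```

Emit:
{"api": "send_rows", "payload": {
  "dp": [
    [0, 0, 1],
    [0, 0, 0]
  ],
  "roll": [0, 0],
  "claw": [50, 50]
}}

```text
t: 9.3
tool_pos: [0.4136, 0.1829, 0.0139]
eef_rot: [0.0, -0.008, 1.0, 0.0]
force: [-1.0, -0.3, 1.9]
finger_gap: 0.0594
grip_force: 43.3
```

The board has just touched the plate (about +2 N). Sliding in, step by step, watching the force.

Emit:
{"api": "send_rows", "payload": {
  "dp": [
    [-3, 0, 0],
    [-4, 0, 0],
    [-4, 0, 0],
    [-4, 0, 0],
    [-4, 0, 0],
    [0, 0, 0]
  ],
  "roll": [0, 0, 0, 0, 0, 0],
  "claw": [50, 50, 50, 50, 50, 50]
}}

```text
t: 9.9
tool_pos: [0.4336, 0.1832, 0.0141]
eef_rot: [0.001, -0.008, 1.0, 0.0]
force: [0.5, 0.6, 1.7]
finger_gap: 0.0589
grip_force: 43.3
```

Emit:
{"api": "send_rows", "payload": {
  "dp": [
    [-3, 0, 0],
    [-3, 0, 0],
    [-3, 0, 0],
    [0, 0, 0]
  ],
  "roll": [0, 0, 0, 0],
  "claw": [50, 50, 50, 50]
}}

```text
t: 10.3
tool_pos: [0.4418, 0.1834, 0.0141]
eef_rot: [0.0, -0.008, 1.0, 0.0]
force: [-1.5, 1.0, 5.8]
finger_gap: 0.0591
grip_force: 43.7
```

Emit:
{"api": "send_rows", "payload": {
  "dp": [
    [-3, 0, 0],
    [-3, 0, 0],
    [-3, 0, 0],
    [0, 0, 0]
  ],
  "roll": [0, 0, 0, 0],
  "claw": [50, 50, 50, 50],
  "force": 60
}}

```text
t: 10.7
tool_pos: [0.4451, 0.1836, 0.0142]
eef_rot: [-0.007, -0.008, 1.0, -0.001]
force: [-24.0, -2.7, 33.8]
finger_gap: 0.0588
grip_force: 64.8
```

Emit:
{"api": "send_rows", "payload": {
  "dp": [
    [-3, 0, 0],
    [-3, 0, 0],
    [-3, 0, 0],
    [0, 0, 0]
  ],
  "roll": [0, 0, 0, 0],
  "claw": [50, 50, 50, 50]
}}

```text
t: 11.1
tool_pos: [0.457, 0.1838, 0.0143]
eef_rot: [-0.003, -0.008, 1.0, -0.0]
force: [-14.0, -0.4, 20.0]
finger_gap: 0.0588
grip_force: 63.5
```

Emit:
{"api": "send_rows", "payload": {
  "dp": [
    [0, 0, -0.5],
    [0, 0, 0]
  ],
  "roll": [0, 0],
  "claw": [50, 50]
}}

```text
t: 11.3
tool_pos: [0.457, 0.1838, 0.0143]
eef_rot: [-0.003, -0.008, 1.0, -0.0]
force: [-11.4, -0.2, 15.3]
finger_gap: 0.0585
grip_force: 62.8
```

Emit:
{"api": "send_rows", "payload": {
  "dp": [
    [-2, 0, -0.2],
    [-3, 0, 0],
    [0, 0, 0]
  ],
  "roll": [0, 0, 0],
  "claw": [50, 50, 50]
}}

```text
t: 11.6
tool_pos: [0.463, 0.1838, 0.0144]
eef_rot: [-0.002, -0.008, 1.0, -0.0]
force: [-5.8, 0.2, 8.8]
finger_gap: 0.0581
grip_force: 63.9
```

Run:
```python
from cell import robot, viewer
import cv2,numpy as np
A=viewer.camera("scene"); B=viewer.camera("top"); cv2.imwrite("pics/t4.png",B[:,:,::-1])
f=lambda i,w,h:cv2.resize(i,(w,h),interpolation=cv2.INTER_CUBIC)
cv2.imwrite("pics/g4.png",np.hstack([f(A[185:245,220:310],480,320),f(B[200:264,200:264],320,320)])[:,:,::-1]); s=robot.sense();print(s['tool_pos'],s['force'])
```

```text
[0.46300012 0.18381897 0.01436101] [-7.22656751  0.25684285  8.96855493]
```

View pics/g4.png

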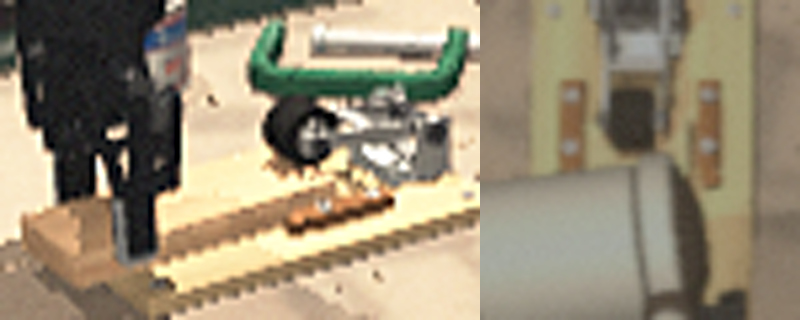

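The roller (crop (300,125)) rides on the board, and the board lies between the rails. Continuing towards the stop, slower near the earliest contact.

Emit:
{"api": "send_rows", "payload": {
  "dp": [
    [-3, 0, -0.2],
    [-3, 0, 0],
    [-3, 0, 0],
    [-3, 0, 0],
    [-3, 0, 0],
    [-2, 0, 0],
    [-1, 0, 0],
    [0, 0, 0]
  ],
  "roll": [0, 0, 0, 0, 0, 0, 0, 0],
  "claw": [50, 50, 50, 50, 50, 50, 50, 50]
}}

```text
t: 12.5
tool_pos: [0.4807, 0.184, 0.0144]
eef_rot: [-0.002, -0.008, 1.0, -0.0]
force: [-6.9, 0.6, 8.2]
finger_gap: 0.0585
grip_force: 63.7
```

Emit:
{"api": "send_rows", "payload": {
  "dp": [
    [-1, 0, 0],
    [-1, 0, 0],
    [-1, 0, 0],
    [0, 0, 0]
  ],
  "roll": [0, 0, 0, 0],
  "claw": [50, 50, 50, 50]
}}

```text
t: 12.9
tool_pos: [0.4837, 0.1841, 0.0144]
eef_rot: [-0.002, -0.008, 1.0, -0.0]
force: [-8.5, -1.0, 7.9]
finger_gap: 0.0583
grip_force: 63.6
```

Emit:
{"api": "send_rows", "payload": {
  "dp": [
    [-1, 0, 0],
    [-1, 0, 0],
    [0, 0, 0]
  ],
  "roll": [0, 0, 0],
  "claw": [50, 50, 50]
}}

```text
t: 13.2
tool_pos: [0.4856, 0.1841, 0.0144]
eef_rot: [-0.002, -0.008, 1.0, -0.0]
force: [-7.8, -0.3, 7.3]
finger_gap: 0.0578
grip_force: 63.6
```

Emit:
{"api": "send_rows", "payload": {
  "dp": [
    [-1, 0, 0],
    [-1, 0, 0],
    [0, 0, 0]
  ],
  "roll": [0, 0, 0],
  "claw": [50, 50, 50]
}}

```text
t: 13.5
tool_pos: [0.4876, 0.1841, 0.0144]
eef_rot: [-0.002, -0.008, 1.0, -0.0]
force: [-8.4, -0.0, 7.9]
finger_gap: 0.0586
grip_force: 63.6
```

Emit:
{"api": "send_rows", "payload": {
  "dp": [
    [-1, 0, 0],
    [-1, 0, 0],
    [0, 0, 0]
  ],
  "roll": [0, 0, 0],
  "claw": [50, 50, 50]
}}

```text
t: 13.8
tool_pos: [0.4897, 0.1841, 0.0144]
eef_rot: [-0.002, -0.008, 1.0, -0.0]
force: [-8.4, 0.0, 8.9]
finger_gap: 0.0584
grip_force: 63.6
```

Emit:
{"api": "send_rows", "payload": {
  "dp": [
    [-1, 0, 0],
    [-1, 0, 0],
    [0, 0, 0]
  ],
  "roll": [0, 0, 0],
  "claw": [50, 50, 50]
}}

```text
t: 14.1
tool_pos: [0.4917, 0.1842, 0.0144]
eef_rot: [-0.002, -0.008, 1.0, -0.0]
force: [-7.4, -0.5, 8.7]
finger_gap: 0.0584
grip_force: 63.6
```

Emit:
{"api": "send_rows", "payload": {
  "dp": [
    [-1, 0, 0],
    [-1, 0, 0],
    [0, 0, 0]
  ],
  "roll": [0, 0, 0],
  "claw": [50, 50, 50]
}}

```text
t: 14.4
tool_pos: [0.4937, 0.1842, 0.0144]
eef_rot: [-0.002, -0.008, 1.0, -0.0]
force: [-7.7, -0.4, 8.2]
finger_gap: 0.0586
grip_force: 63.6
```

Emit:
{"api": "send_rows", "payload": {
  "dp": [
    [-1, 0, 0],
    [-1, 0, 0],
    [0, 0, 0]
  ],
  "roll": [0, 0, 0],
  "claw": [50, 50, 50]
}}

```text
t: 14.7
tool_pos: [0.4957, 0.1842, 0.0144]
eef_rot: [-0.002, -0.008, 1.0, -0.0]
force: [-7.7, -0.9, 8.3]
finger_gap: 0.0586
grip_force: 63.6
```

Emit:
{"api": "send_rows", "payload": {
  "dp": [
    [-1, 0, 0],
    [-1, 0, 0],
    [0, 0, 0]
  ],
  "roll": [0, 0, 0],
  "claw": [50, 50, 50]
}}

```text
t: 15.0
tool_pos: [0.4977, 0.1842, 0.0144]
eef_rot: [-0.002, -0.008, 1.0, -0.0]
force: [-7.7, -1.2, 9.0]
finger_gap: 0.0583
grip_force: 63.6
```

Emit:
{"api": "send_rows", "payload": {
  "dp": [
    [-1, 0, 0],
    [-1, 0, 0],
    [0, 0, 0]
  ],
  "roll": [0, 0, 0],
  "claw": [50, 50, 50]
}}

```text
t: 15.3
tool_pos: [0.4997, 0.1842, 0.0144]
eef_rot: [-0.002, -0.008, 1.0, -0.0]
force: [-7.3, -0.7, 9.0]
finger_gap: 0.0585
grip_force: 63.6
```

Emit:
{"api": "send_rows", "payload": {
  "dp": [
    [-1, 0, 0],
    [-1, 0, 0],
    [0, 0, 0]
  ],
  "roll": [0, 0, 0],
  "claw": [50, 50, 50]
}}

```text
t: 15.6
tool_pos: [0.5014, 0.1843, 0.0144]
eef_rot: [-0.003, -0.008, 1.0, -0.0]
force: [-8.0, -0.4, 9.2]
finger_gap: 0.0584
grip_force: 63.8
```

Emit:
{"api": "send_rows", "payload": {
  "dp": [
    [-1, 0, 0],
    [-1, 0, 0],
    [0, 0, 0]
  ],
  "roll": [0, 0, 0],
  "claw": [50, 50, 50]
}}

```text
t: 15.9
tool_pos: [0.5014, 0.1843, 0.0143]
eef_rot: [-0.005, -0.008, 1.0, -0.0]
force: [-15.8, -1.6, 18.0]
finger_gap: 0.0583
grip_force: 64.6
```

Contact: the position is stuck at 0.5014 and the force is rising. A little more and hold.

Emit:
{"api": "send_rows", "payload": {
  "dp": [
    [-0.5, 0, -0.4],
    [0, 0, 0],
    [0, 0, 0],
    [0, 0, 0]
  ],
  "roll": [0, 0, 0, 0],
  "claw": [50, 50, 50, 50]
}}

```text
t: 16.3
tool_pos: [0.5014, 0.1843, 0.0144]
eef_rot: [-0.005, -0.008, 1.0, -0.0]
force: [-16.1, -1.1, 15.8]
finger_gap: 0.0586
grip_force: 64.3
```

Emit:
{"api": "send_rows", "payload": {
  "dp": [
    [-0.5, 0, -0.5],
    [0, 0, 0],
    [0, 0, 0],
    [0, 0, 0]
  ],
  "roll": [0, 0, 0, 0],
  "claw": [50, 50, 50, 50]
}}

```text
t: 16.7
tool_pos: [0.5014, 0.1843, 0.0144]
eef_rot: [-0.006, -0.008, 1.0, -0.0]
force: [-16.5, -1.8, 13.9]
finger_gap: 0.0585
grip_force: 64.1
```

Emit:
{"api": "send_rows", "payload": {
  "dp": [
    [-0.6, 0, -0.6],
    [0, 0, 0],
    [0, 0, 0],
    [0, 0, 0]
  ],
  "roll": [0, 0, 0, 0],
  "claw": [50, 50, 50, 50]
}}

```text
t: 17.1
tool_pos: [0.5014, 0.1843, 0.0144]
eef_rot: [-0.007, -0.008, 1.0, -0.0]
force: [-15.2, -1.0, 11.2]
finger_gap: 0.0585
grip_force: 63.8
```

Emit:
{"api": "send_rows", "payload": {
  "dp": [
    [-0.8, 0, -0.2],
    [0, 0, 0],
    [0, 0, 0],
    [0, 0, 0]
  ],
  "roll": [0, 0, 0, 0],
  "claw": [50, 50, 50, 50]
}}

```text
t: 17.5
tool_pos: [0.5014, 0.1843, 0.0144]
eef_rot: [-0.007, -0.008, 1.0, -0.0]
force: [-17.1, -1.8, 12.7]
finger_gap: 0.0584
grip_force: 64.0
```

Home: about 17 N total, about 8 N of it friction. Releasing and rising straight up.

Emit:
{"api": "send_rows", "payload": {
  "dp": [
    [0, 0, 0],
    [0, 0, 0],
    [0, 0, 0],
    [0, 0, 0],
    [0, 0, 0],
    [0, 0, 0],
    [0, 0, 0],
    [0, 0, 0]
  ],
  "roll": [0, 0, 0, 0, 0, 0, 0, 0],
  "claw": [72, 76, 80, 90, 100, 100, 100, 100]
}}

```text
t: 18.3
tool_pos: [0.5079, 0.1844, 0.0164]
eef_rot: [0.0, -0.008, 1.0, 0.0]
force: [-0.2, 0.3, 0.3]
finger_gap: 0.0852
grip_force: 0.0
```

Emit:
{"api": "send_rows", "payload": {
  "dp": [
    [0, 0, -5],
    [0, 0, -15],
    [0, 0, -30],
    [0, 0, -40],
    [10, 0, -40],
    [30, 0, -30],
    [40, 0, 0],
    [40, 0, 0],
    [20, 0, 0],
    [0, 0, 0]
  ],
  "roll": [0, 0, 0, 0, 0, 0, 0, 0, 0, 0],
  "claw": [100, 100, 100, 100, 100, 100, 100, 100, 100, 100]
}}

```text
t: 19.3
tool_pos: [0.3661, 0.1824, 0.1773]
eef_rot: [0.001, -0.009, 1.0, 0.0]
force: [0.1, -0.2, -0.3]
finger_gap: 0.0855
grip_force: 0.0
```

Run:
```python
from cell import robot, viewer
import cv2,numpy as np
A=viewer.camera("scene"); B=viewer.camera("top")
f=lambda i,w,h:cv2.resize(i,(w,h),interpolation=cv2.INTER_CUBIC)
cv2.imwrite("pics/g5.png",np.hstack([f(A[185:245,220:310],480,320),f(B[200:264,200:264],320,320)])[:,:,::-1]); s=robot.sense();print(s['tool_pos'],s['force'],s['t'])
```

```text
[0.36870055 0.18225293 0.17762261] [-0.10845428 -0.36255842 -0.10489921] 19.4
```

View pics/g5.png

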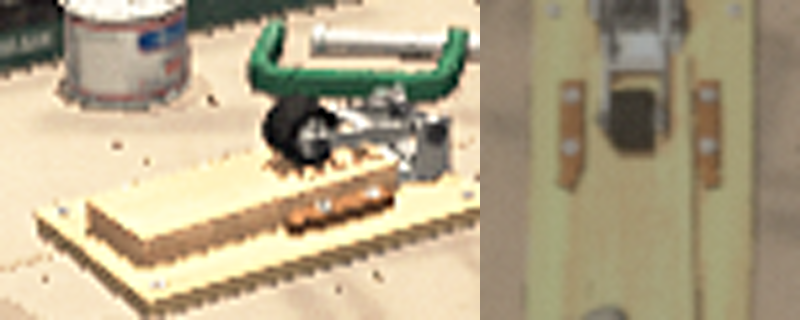

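The board lies flat between the rails with the roller resting on top (crop (300,130)), and the gripper is clear. Handing in.

```bash
python3 -c "
from cell import sign_off
print(sign_off())"
```

```text
the job is handed in; nothing more can be done
None
```

I handed the job in at about 19 s: the offcut lies flat between the rails, pushed against the end stop (about 17 N at the wrist, of which I estimate 8 N reached the stop), with the roller holding it down and the gripper clear.

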